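# Sort the mixed portion cups into their two food boxes and shut the lids

### The arm

A 6-joint arm with a two-finger parallel gripper is mounted at the origin on the work surface; the furniture and walls round the work are solid. World frame = base frame: x ahead of the robot, y to its left, z up, the work surface at z = 0. Lengths are in mm, angles in rad, forces in N, time in s.
With the tool pointing down it reaches from about 250 to 725 mm from the base axis. Payload 4 kg.
Tool frame: the origin (TCP) lies midway between the tips of the shut fingers; the grasp point (between the pads) lies ctrl.grasp_offset behind it (ctrl.grasp_offset is the distance from the TCP to the grasp point, in mm); z points along the fingers, y is the line along which they close (so a half turn about z gives the same grasp; the last joint's range is limited). The gripper opens to 85 mm and grips with 20 to 120 N. Pads are 22 mm wide; open, the fingers measure 114 mm over their backs; the gripper's body (76 mm by 85 mm) begins 54 mm behind the grasp point. The pads swing forward as they close: fully open they stand 13 mm farther back than shut.
Start: joints at [-1.111, 0.241, 0.005, 1.335, 0, 1.571], TCP at [221.883, -448.071, 231.306] pointing down, gripper open.
Joint ranges: [-2.72, 2.72], [-1.05, 1.87], [-1.09, 1.28], [-1.99, 2.15], [-1.42, 1.44], [-3.14, 3.14]. Speed limits (rad/s): [2.79, 2.79, 3.14, 3.14, 3.14, 3.14].

### API

Orientations are given as a rotation vector (axis times angle).
In Python, from station import ctrl gives the robot as it stands.
- The arm moves only by the tool steer_hand, called after "Emit:" as name(argument=value, ...) on one line, values as JSON. Schema: {"type":"object","properties":{"motion":{"type":"array","items":{"type":"array","items":{"type":"number"},"minItems":7,"maxItems":7},"minItems":1,"maxItems":20},"grip_n":{"type":"number"},"only":{"type":"string"},"quiet":{"type":"boolean"},"lines":{"type":"string"}},"required":["motion"],"additionalProperties":false}. motion is a list of rows, 1 to 20 of them, each of 7 numbers: a rotation vector rx, ry, rz in units of 0.2 rad, then dx, dy, dz in units of 20 mm, then the finger opening in mm; each row is the pose to reach, as a shift and turn from the pose commanded when the call began, along the tool's axes at that moment; what a row does not reach only later rows make up. A row lasts 1/12 s, in which the tool goes at most 41.7 mm and 0.125 rad, less where a joint would pass 70% of its speed; a pose out of reach is approached as far as the arm can. The fingers move at their own pace and stop on an object; grip_n is the grip in N (left out, the last holds). Time passes only in rows, so rows that do not move let the fingers close. The tool returns the time, the measured TCP pose, the force, the opening and the grip force at its end. only (a regular expression) keeps the lines of the reply that match it, lines (a string "A,B") keeps lines A to B, and quiet returns only ok. Input that does not fit is refused with a message, and nothing moves.
- ctrl.observe(): the state, without advancing time (a new reading comes with each control period).
- ctrl.camera(name): name is "scene" or "top" or "wrist"; returns a dict with "color" (400x640x3 uint8, red, green, blue), "K" (3x3 intrinsics, pixels), "dist" ([k1, k2, p1, p2, k3] as OpenCV has them; the pictures are not rectified), "cam_to_world" (4x4, takes a point from camera to world coordinates). Camera axes: x right, y up, looking along -z (the intrinsics and any distortion apply to the point x, -y, -z); pixel columns grow to the right and rows downward; lengths in mm; the calibration is good to about 2 mm. A picture is of the moment at which its call begins. There is no depth.
- ctrl.finish_job(): hands the job in; it is judged then, once.
The state is a dict: "clock": time; "joints": joint angles; "dq": joint speeds; "effort": joint torques, N m; "eef_pos": TCP position; "eef_rot": TCP orientation; "force": force on the tool from outside, world axes, zero at the start; "moment": the same for the moment, N m; "grip_width": finger opening in mm; "finger_force": force on a finger pad.
Only numpy, scipy, OpenCV 4.12 (cv2) and the standard library are available. Lean on these libraries where they do the work, as an engineer would, in place of code of your own. Each camera call takes 0.05 s, during which the arm holds its last target. There are 200 camera calls.

### The job

The portion cups got mixed up: a six-sided cup has strayed into the fluted cups' box, and a fluted cup was left out on the table. Move the stray to the other box, where a six-sided cup already stands, and put the left-out cup in with its own kind, all standing upright on the box floors; then push both stiff lids down until they are fully shut, and leave the timer, tape and marker alone.

Things in the scene. Friction and masses are not known exactly. Their poses are not given: they have to be found in the camera images.
- fluted_box: The fluted cups' box, left or right: starts with one fluted and one stray six-sided cup inside. white food box, fixed to the table, 214 (x) by 204 (y) by 61 mm high when shut. Origin: centre of the underside; z up, -x is its front, towards the robot, y along the hinge at the back. Inner floor 2.4 mm up; inside x = -77 to +84, y = -86 to +86 mm; walls 9 mm thick, rim 50 mm high.
- hex_box: The six-sided cups' box: starts with one six-sided cup inside. Same make, size and axes as fluted_box.
- fluted_box_lid (a joint): fluted_box's lid, rad: 0 = fully shut (stop), 1.57 = upright, 1.83 = open stop, leaning away from the robot; starts 1.65 to 1.8. Hinge line at box x = +104, z = 46 mm. Lid shut: box x = -94 to +100 mm, flat top at z = 61, underside at z = 51. Tight hinge (0.12 N m): it stays where left and must be pushed all the way.
- hex_box_lid (a joint): hex_box's lid, rad: 0 = fully shut (stop), 1.57 = upright, 1.83 = open stop, leaning away from the robot; starts 1.65 to 1.8. Hinge line at box x = +104, z = 46 mm. Lid shut: box x = -94 to +100 mm, flat top at z = 61, underside at z = 51. Tight hinge (0.12 N m): it stays where left and must be pushed all the way.
- fluted_cup_boxed: low round fluted cup (scalloped rim), open at the top, 40 mm across the rim, 33 mm across the base, 35 mm high, about 45 g; origin: centre of the base, z up. It already stands in fluted_box, about 50 mm to one side of its middle.
- hex_cup_stray: low six-sided cup (smooth rim), open at the top, 41 mm across the flats, 44 mm across the corners, 36 mm across the base, 34 mm high, about 30 g; origin: centre of the base, z up. It stands in the wrong box, fluted_box, about 50 mm to the other side of its middle.
- hex_cup_boxed: low six-sided cup (smooth rim), open at the top, 41 mm across the flats, 44 mm across the corners, 36 mm across the base, 34 mm high, about 30 g; origin: centre of the base, z up. It already stands in hex_box, near y = -50 mm of the box.
- fluted_cup_loose: low round fluted cup (scalloped rim), open at the top, 40 mm across the rim, 33 mm across the base, 35 mm high, about 45 g; origin: centre of the base, z up. It stands on the table, to the left or the right of both boxes.
- timer: bystander: round wind-up timer, 64 mm across, 38 mm high; origin: centre of the underside.
- tape: bystander: roll of tape lying flat, 80 mm across, 18 mm high; origin: centre of the underside.
- marker: bystander: marker pen lying down, 134 mm long (own y), 15 mm thick; origin: centre of the underside.

How it is judged (in metres and radians):
At the end, for the whole second after the job is handed in: Both fluted cups stand in fluted_box and both six-sided cups in hex_box, upright (within 10 degrees), at rest on the box floor, and both lids are shut to within 0.04 rad of the stop (x of fluted_cup_boxed in the frame of fluted_box between -0.075 and 0.082 m and y of fluted_cup_boxed in the frame of fluted_box between -0.083 and 0.083 m and z of fluted_cup_boxed in the frame of fluted_box between -0.01 and 0.012 m and angle between each of fluted_cup_boxed, fluted_cup_loose, hex_cup_boxed, hex_cup_stray's own z axis and vertical below 0.17 rad and linear speed of each of fluted_cup_boxed, fluted_cup_loose, hex_cup_boxed, hex_cup_stray below 0.02 m/s and x of fluted_cup_loose in the frame of fluted_box between -0.075 and 0.082 m and y of fluted_cup_loose in the frame of fluted_box between -0.083 and 0.083 m and z of fluted_cup_loose in the frame of fluted_box between -0.01 and 0.012 m and x of hex_cup_boxed in the frame of hex_box between -0.075 and 0.082 m and y of hex_cup_boxed in the frame of hex_box between -0.083 and 0.083 m and z of hex_cup_boxed in the frame of hex_box between -0.01 and 0.012 m and x of hex_cup_stray in the frame of hex_box between -0.075 and 0.082 m and y of hex_cup_stray in the frame of hex_box between -0.083 and 0.083 m and z of hex_cup_stray in the frame of hex_box between -0.01 and 0.012 m and value of joint each of fluted_box_lid, hex_box_lid below 0.04 rad); the robot touches nothing.
It fails at once if the timer is moved by more than 30 mm (distance of timer from where it was at the start of the episode above 0.03 m).
It fails at once if the tape is moved by more than 30 mm (distance of tape from where it was at the start of the episode above 0.03 m).
It fails at once if the marker is moved by more than 30 mm (distance of marker from where it was at the start of the episode above 0.03 m).
It also fails if it takes over 72 s, if anything falls off the work surface, if the arm or the gripper's body presses on something with over 40 N, if the wrist force passes 120 N, or if a joint passes its speed limit or range.

## Working session

There is one attempt and no reset: what is moved stays moved. The work goes in short steps, Python scripts to look and compute and a tool call to move; the robot and the scene stay as the last step left them, time stands still between calls to the robot, and variables do not carry over. Pictures are saved under pics/ and viewed, at most 10 in all, crops included, and the job is handed in when it is done.

```bash
ls; mkdir -p pics; python3 - <<'E'
from station import ctrl
import cv2
print(ctrl.grasp_offset, ctrl.observe())
for n in ("top","scene"):
    c=ctrl.camera(n); cv2.imwrite(f"pics/{n}0.png",c["color"][:,:,::-1]); print(n,c["K"],c["dist"],c["cam_to_world"])
E
```

```text
pics
station.py
18.700000000000003 {'clock': 0.0, 'joints': array([-1.11100791e+00,  2.41433267e-01,  3.68626259e-03,  1.33519279e+00,
        1.13880445e-05,  1.57080907e+00]), 'dq': array([-7.53660965e-04,  6.16726890e-05,  2.28113164e-04, -5.05374932e-04,
        1.07312236e-03,  9.49190446e-04]), 'effort': array([ 1.44521811e-03, -3.72316432e+01,  2.52409887e+01,  1.71038602e-02,
        2.13392627e-04, -4.43515390e-06]), 'eef_pos': array([ 221.59465775, -447.49068527,  230.3883418 ]), 'eef_rot': array([-3.05690873e+00, -7.15393216e-01,  7.49347170e-04]), 'force': array([ 0.0941932 , -0.21620971, -0.03031501]), 'moment': array([ 0.0610192 , -0.03369952,  0.01381543]), 'finger_force': 0.0, 'grip_width': 85.52898669556082}
top [[464.14586831   0.         323.16168418]
 [  0.         464.14586831 197.07741859]
 [  0.           0.           1.        ]] [-0.01626372  0.          0.          0.          0.        ] [[-3.82177002e-02  9.78438415e-01 -2.02972104e-01  1.97575850e+02]
 [-9.99267598e-01 -3.70312770e-02  9.64115475e-03 -1.56265209e+00]
 [ 1.91695995e-03  2.03191910e-01  9.79137055e-01  1.29206907e+03]
 [ 0.00000000e+00  0.00000000e+00  0.00000000e+00  1.00000000e+00]]
scene [[452.22600853   0.         324.9860424 ]
 [  0.         452.22600853 201.88519913]
 [  0.           0.           1.        ]] [0.02678393 0.         0.         0.         0.        ] [[-7.56387189e-01  2.95986322e-01 -5.83327111e-01 -1.81756207e+02]
 [-6.53591462e-01 -3.77963251e-01  6.55714863e-01  7.06152415e+02]
 [-2.63935809e-02  8.77231941e-01  4.79340694e-01  5.50717534e+02]
 [ 0.00000000e+00  0.00000000e+00  0.00000000e+00  1.00000000e+00]]
```

View pics/top0.png

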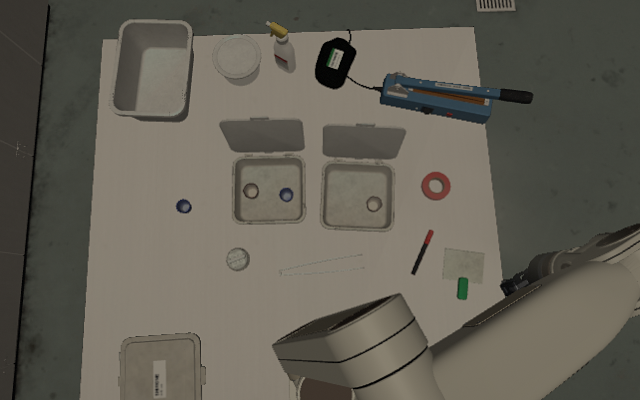

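View pics/scene0.png

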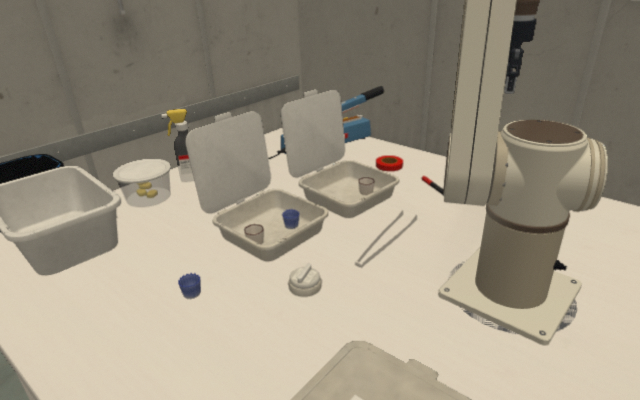

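The top view shows the left box with the six-sided stray at (250,191) and a blue fluted cup at (287,195). The right box has a six-sided cup at (374,204). The loose blue cup is at (184,206), the timer at (237,259), the tape at (436,186) and the marker at (423,252). In the scene view, the stray is at (254,233), the fluted cup at (291,218), the loose cup at (190,285) and the right-hand hex cup at (367,186).

```bash
cat > h.py <<'E'
import numpy as np, cv2
from station import ctrl
from scipy.spatial.transform import Rotation as R
def ray(c,p):
    u=cv2.undistortPoints(np.array([[p]],float),c["K"],np.array(c["dist"]))[0,0]
    M=c["cam_to_world"]; d=M[:3,:3]@np.array([u[0],-u[1],-1.]); return M[:3,3],d/np.linalg.norm(d)
def onz(c,p,z):
    o,d=ray(c,p); return o+d*(z-o[2])/d[2]
def tri(*cp):
    A=np.zeros((3,3));b=np.zeros(3);L=[]
    for c,p in cp:
        o,d=ray(c,p); P=np.eye(3)-np.outer(d,d); A+=P; b+=P@o; L.append((o,P))
    X=np.linalg.solve(A,b); return X, max(np.linalg.norm(P@(X-o)) for o,P in L)
def blobs(m,amin=30):
    n,_,s,c=cv2.connectedComponentsWithStats(m.astype(np.uint8),connectivity=8)
    return [(s[i,4],s[i,:4].tolist(),c[i].round(1).tolist()) for i in range(1,n) if s[i,4]>=amin]
def tool(dw):  # world shift mm -> tool axes now
    return R.from_rotvec(ctrl.observe()["eef_rot"]).inv().apply(dw).round(1)
E
python3 - <<'E'
from h import *
for n in ("top","scene"):
    c=ctrl.camera(n); im=c["color"].astype(int); hsv=cv2.cvtColor(c["color"],cv2.COLOR_RGB2HSV)
    m=(hsv[...,0]>105)&(hsv[...,0]<135)&(hsv[...,1]>90)
    print(n,blobs(m,25))
    if n=="top": a=cv2.resize(c["color"][110:275,170:420],(800,528),interpolation=cv2.INTER_CUBIC)
    else: a=cv2.resize(c["color"][80:320,150:470],(800,600),interpolation=cv2.INTER_CUBIC)
    cv2.imwrite(f"pics/{n}1.png",a[:,:,::-1])
E
```

```text
top [(np.int32(28), [177, 200, 12, 12], [180.2, 203.9])]
scene [(np.int32(28), [284, 214, 14, 5], [290.4, 216.4]), (np.int32(49), [179, 278, 20, 9], [189.3, 283.1])]
```

View pics/top1.png

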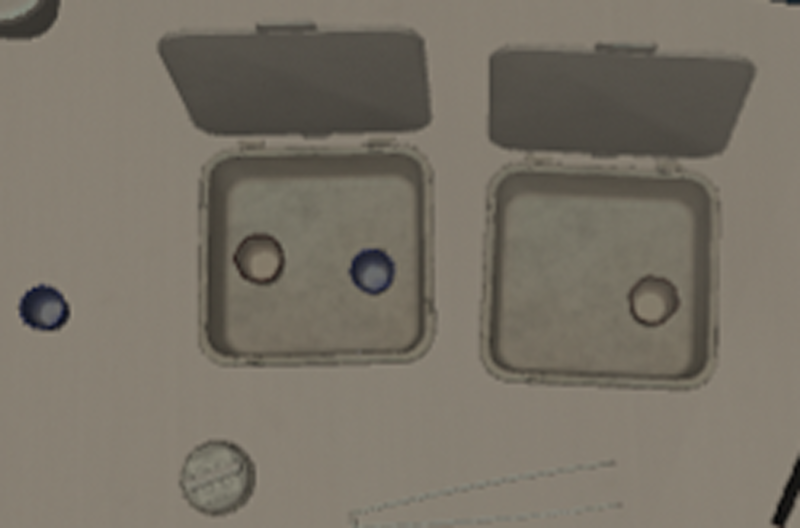

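View pics/scene1.png

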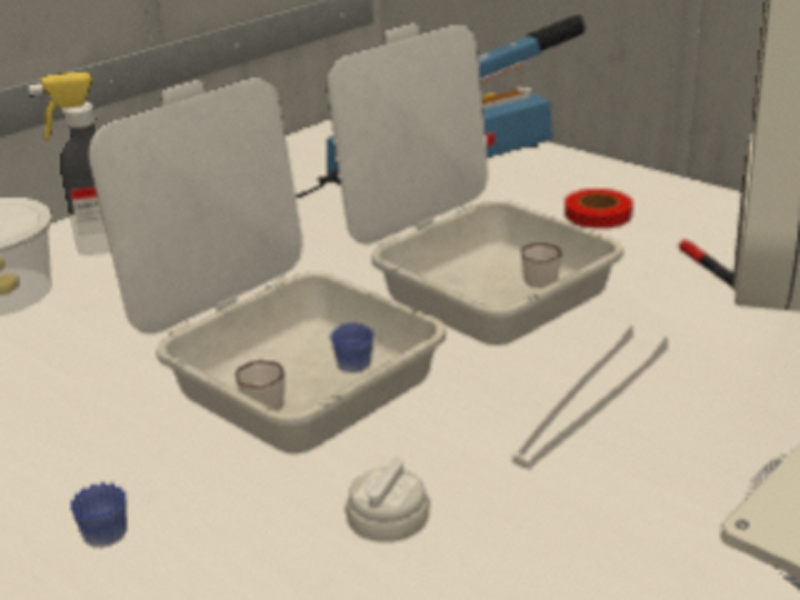

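The zoomed views give rim centres. In the top crop: stray (259,258), fluted (373,270), hex (654,299), loose (45,307). In the scene crop: stray (261,373), fluted (352,334), hex (541,252), loose (99,496). The box rims' front edges in the top crop are about (215,364)-(420,359) and (495,381)-(700,388).

```bash
python3 - <<'E'
from h import *
t=ctrl.camera("top"); s=ctrl.camera("scene")
T=lambda p:(p[0]/3.2+170-.35,p[1]/3.2+110-.35); S=lambda p:(p[0]/2.5+150-.3,p[1]/2.5+80-.3)
for n,a,b in (("stray",(259,258),(261,373)),("flut",(373,270),(352,334)),("hex",(654,299),(541,252)),("loose",(45,307),(99,496)),("Lcorner front-right",(430,356),(440,339)),("boxLrim inner f",(318,356),(385,389))):
    X,e=tri((t,T(a)),(s,S(b))); print(n,X.round(1),round(e,1), onz(t,T(a),37).round(0))
for n,pts in (("L",[(203,165),(200,350),(432,165),(435,350),(215,364),(420,359)]),("R",[(488,180),(482,370),(718,185),(714,375),(495,381),(700,388)])):
    P=np.array([onz(t,T(p),50)[:2] for p in pts]); print(n,P.round(0).tolist())
    f=P[5]-P[4]; l=P[0]-P[1]; r=P[2]-P[3]
    yaw=np.arctan2(f[0],-f[1]); print("yaw",yaw,np.arctan2(-l[1]*-1,l[0]),np.arctan2(r[1],r[0]))
    ym=(P[:4,1]).mean(); xf=P[4:,0].mean(); print("centre approx",xf+107,ym)
# lid tops/tabs
for n,p in (("timer",(217,477)),("tape",None),("marker",None)):
    if p: print(n,onz(t,T(p),38))
print("tape",onz(t,(436,186),18),"marker",onz(t,(431,231),8),onz(t,(414,274),8))
E
```

```text
stray [485.7 187.2  35.2] 0.9 [485. 186.  37.]
flut [471.9  88.9  34.2] 1.4 [470.  88.  37.]
hex [ 436.7 -153.1   34.8] 0.9 [ 436. -153.   37.]
loose [450.7 373.6  33.7] 2.3 [448. 371.  37.]
Lcorner front-right [398.4  44.4  34.5] 5.8 [393.  41.  37.]
boxLrim inner f [394.9 134.8  29.8] 3.9 [397. 136.  37.]
L [[566.0, 232.0], [404.0, 235.0], [559.0, 34.0], [396.0, 36.0], [391.0, 222.0], [389.0, 49.0]]
yaw -0.013091569267596248 -0.01433056258531411 -0.014485877736206274
centre approx 497.1570078951075 134.22780159861517
R [[543.0, -14.0], [378.0, -3.0], [531.0, -213.0], [366.0, -198.0], [368.0, -14.0], [355.0, -186.0]]
yaw -0.07250311628760216 -0.06826327656527836 -0.08958712571128818
centre approx 468.6639868440941 -107.27329308993177
timer [297.24843041 222.63718386  38.        ]
tape [ 481.54317121 -333.47678562   18.        ] marker [ 355.90063065 -310.86388047    8.        ] [ 239.62409534 -254.29286914    8.        ]
```

```bash
python3 - <<'E'
from h import *
print(tool(np.array([485,187,190])-ctrl.observe()["eef_pos"]))
E
```

```text
[ 517.6 -452.1   41.3]
```
Tool: x=517, y=-452? Check: tool x in world = 2(a·x)a - x: a=(-.974,-.228): (0.897,0.444). dot dw (263,634)=236+282=518. OK.

The rows are not in the units I measure in: shifts go in units of 20 mm and turns go in units of 0.2 rad. I convert before sending: 517.6 mm is 25.88, -452.1 mm is -22.605, -1.097 rad is -5.485.

Emit:
steer_hand(motion=[[0, 0, -1.5, 8, -7, 0.5, 85], [0, 0, -3, 16, -14, 1.25, 85], [0, 0, -5.485, 25.88, -22.605, 2.065, 85], [0, 0, -5.485, 25.88, -22.605, 2.065, 85], [0, 0, -5.485, 25.88, -22.605, 2.065, 85], [0, 0, -5.485, 25.88, -22.605, 2.065, 85], [0, 0, -5.485, 25.88, -22.605, 2.065, 85], [0, 0, -5.485, 25.88, -22.605, 2.065, 85], [0, 0, -5.485, 25.88, -22.605, 2.065, 85], [0, 0, -5.485, 25.88, -22.605, 2.065, 85], [0, 0, -5.485, 25.88, -22.605, 2.065, 85], [0, 0, -5.485, 25.88, -22.605, 2.065, 85], [0, 0, -5.485, 25.88, -22.605, 2.065, 85], [0, 0, -5.485, 25.88, -22.605, 2.065, 85], [0, 0, -5.485, 25.88, -22.605, 2.065, 85], [0, 0, -5.485, 25.88, -22.605, 2.065, 85], [0, 0, -5.485, 25.88, -22.605, 2.065, 85], [0, 0, -5.485, 25.88, -22.605, 2.065, 85], [0, 0, -5.485, 25.88, -22.605, 2.065, 85], [0, 0, -5.485, 25.88, -22.605, 2.065, 85]])

```text
clock: 1.97
eef_pos: [484.5, 186.3, 189.7]
eef_rot: [-2.237, -2.206, 0.002]
force: [0.8, -0.1, 0.9]
grip_width: 85.5
finger_force: 0.0
```

```bash
python3 - <<'E'
from h import *
c=ctrl.camera("wrist"); cv2.imwrite("pics/w1.png",c["color"][:,:,::-1]); o=ctrl.observe(); print(o["eef_pos"],R.from_rotvec(o["eef_rot"]).as_matrix().round(3),o["joints"])
import pickle; pickle.dump(c,open("w1.pkl","wb"))
E
```

```text
[484.57686939 185.78662844 189.94432042] [[ 0.015  1.    -0.001]
 [ 1.    -0.015 -0.001]
 [-0.001 -0.001 -1.   ]] [ 3.66297018e-01  3.00005318e-01 -2.42619486e-02  1.24742294e+00
 -3.12298791e-04  1.95200284e+00]
```

View pics/w1.png

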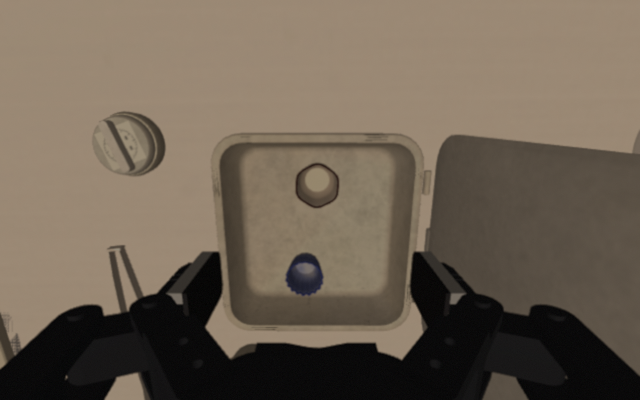

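The wrist view shows the stray's hexagonal rim centred at (317,185), with its flats facing image left and right, which is the closing direction. The fluted cup's rim is at (304,277). The box rim spans columns 212–425 and rows 134–330.

```bash
python3 - <<'E'
from h import *
import pickle
w=pickle.load(open("w1.pkl","rb")); t=ctrl.camera("top"); s=ctrl.camera("scene")
T=lambda p:(p[0]/3.2+170-.35,p[1]/3.2+110-.35); S=lambda p:(p[0]/2.5+150-.3,p[1]/2.5+80-.3)
for a,b,p in (((259,258),(261,373),(317,185)),):
    print(tri((t,T(a)),(w,p)),tri((s,S(b)),(w,p)),tri((t,T(a)),(s,S(b)),(w,p)),onz(w,p,36))
print([onz(w,p,50).round(0)[:2] for p in((212,230),(425,230),(317,134),(317,330))])
# floor height of box: base centre of stray, seen from two views
print(w["cam_to_world"].round(2))
print(tool(np.array([486,187,6+0])-ctrl.observe()["eef_pos"]))
E
```

```text
(array([485.72867302, 187.64097542,  29.76319809]), np.float64(0.589245468752166)) (array([485.08430044, 189.15760658,  36.54604016]), np.float64(0.2986279622170089)) (array([485.42082043, 187.91509492,  35.25449177]), np.float64(1.4342009325477483)) [485.23706147 189.30291835  36.        ]
[array([386., 150.]), array([587., 148.]), array([486., 238.]), array([483.,  39.])]
[[ 1.0000e+00  1.0000e-02  0.0000e+00  4.8541e+02]
 [-1.0000e-02  9.6000e-01  2.6000e-01  2.5270e+02]
 [-0.0000e+00 -2.6000e-01  9.6000e-01  3.3208e+02]
 [ 0.0000e+00  0.0000e+00  0.0000e+00  1.0000e+00]]
[  1.5   1.2 184.3]
```

Emit:
steer_hand(motion=[[0, 0, 0, 0.125, 0.04, 2, 85], [0, 0, 0, 0.125, 0.04, 4, 85], [0, 0, 0, 0.125, 0.04, 6, 85], [0, 0, 0, 0.125, 0.04, 7.5, 85], [0, 0, 0, 0.125, 0.04, 8.5, 85], [0, 0, 0, 0.125, 0.04, 9.2, 85], [0, 0, 0, 0.125, 0.04, 9.2, 85], [0, 0, 0, 0.125, 0.04, 9.2, 35], [0, 0, 0, 0.125, 0.04, 9.2, 35], [0, 0, 0, 0.125, 0.04, 9.2, 35], [0, 0, 0, 0.125, 0.04, 9.2, 35], [0, 0, 0, 0.125, 0.04, 9.2, 35], [0, 0, 0, 0.125, 0.04, 9.2, 35], [0, 0, 0, 0.125, 0.04, 9.2, 35]], grip_n=25)

```text
clock: 3.28
eef_pos: [487.3, 189.6, 7.8]
eef_rot: [2.236, 2.204, 0.005]
force: [-0.8, -0.5, 6.6]
grip_width: 40.1
finger_force: 24.9
```

Emit:
steer_hand(motion=[[0, 0, 0, 0, 0, -1.5, 35], [0, 0, 0, 0, 0, -3.5, 35], [0, 0, 0, 0, 0, -5, 35], [0, 0, 0, -2, -0.25, -5, 35], [0, 0, 0, -4, -0.5, -5, 35], [0, 0, 0, -6, -0.5, -5, 35], [0, 0, 0, -8, -0.75, -5, 35], [0, 0, 0, -10, -1, -5, 35], [0, 0, 0, -11.75, -1, -5, 35], [0, 0, 0, -12.3, -1, -5, 35], [0, 0, 0, -12.3, -1, -5, 35], [0, 0, 0, -12.3, -1, -5, 35]])

```text
clock: 4.28
eef_pos: [462.6, -56.6, 106.3]
eef_rot: [2.239, 2.204, 0.001]
force: [-0.7, 0.8, -1.1]
grip_width: 40.1
finger_force: 25.5
```

```bash
python3 - <<'E'
from h import *
import pickle
c=ctrl.camera("wrist"); t=ctrl.camera("top"); s=ctrl.camera("scene"); pickle.dump((c,t,s),open("w2.pkl","wb"))
a=np.hstack([cv2.resize(c["color"],(400,250)),cv2.resize(s["color"][100:300,150:470],(400,250))]); a=np.vstack([a,np.hstack([cv2.resize(t["color"][110:275,170:434],(400,250)),np.zeros((250,400,3),np.uint8)])])
cv2.imwrite("pics/w2.png",a[:,:,::-1])
E
```

```text
(no output)
```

View pics/w2.png

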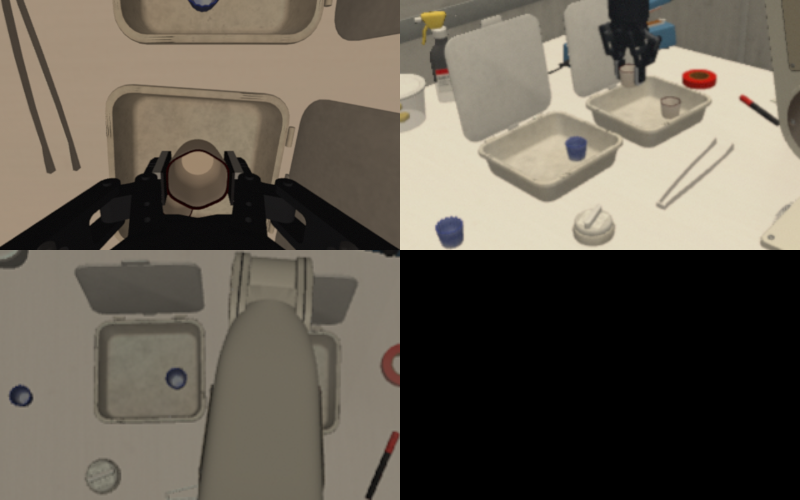

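The hex cup is held upright between the pads above the right box. In the wrist panel the hex box's outer rim spans columns 107–290 and its +y edge is at row 87.

```bash
python3 - <<'E'
from h import *
import pickle
c,t,s=pickle.load(open("w2.pkl","rb"))
print([onz(c,(x*1.6,y*1.6),50).round(0) for x,y in((108,130),(287,130),(125,86),(270,97))])
T=lambda p:(p[0]*.66+170,p[1]*.66+110-165)
# inner floor corners etc of fluted box in this wrist view: front right outer edge
print([onz(c,(x*1.6,y*1.6),50).round(0) for x,y in((130,40),(310,43))])
E
```

```text
[array([369., -46.,  50.]), array([556., -49.,  50.]), array([392.,  -2.,  50.]), array([536., -15.,  50.])]
[array([401.,  40.,  50.]), array([569.,  35.,  50.])]
```

Emit:
steer_hand(motion=[[0, 0, 0, 0, 0, 2, 35], [0, 0, 0, 0, 0, 3.5, 35], [0, 0, 0, 0, 0, 4.5, 35], [0, 0, 0, 0, 0, 4.95, 35], [0, 0, 0, 0, 0, 4.95, 35], [0, 0, 0, 0, 0, 4.95, 35], [0, 0, 0, 0, 0, 4.95, 85], [0, 0, 0, 0, 0, 4.95, 85], [0, 0, 0, 0, 0, 4.95, 85], [0, 0, 0, 0, 0, 4.95, 85], [0, 0, 0, 0, 0, 3, 85], [0, 0, 0, 0, 0, 1, 85], [0, 0, 0, 0, 0, -1, 85], [0, 0, 0, 0, 0, -2.5, 85], [0, 0, 0, 0, 0, -2.5, 85]])

```text
clock: 5.68
eef_pos: [467.1, -57.1, 163.1]
eef_rot: [2.23, 2.198, 0.013]
force: [1.0, 0.5, -1.2]
grip_width: 85.3
finger_force: 0.0
```

```bash
python3 - <<'E'
from h import *
print(tool(np.array([451,374,100])-ctrl.observe()["eef_pos"]))
E
```

```text
[430.9 -23.1  62.2]
```

Emit:
steer_hand(motion=[[0, 0, 0, 2, 0, 0, 85], [0, 0, 0, 4, -0.25, 0, 85], [0, 0, 0, 6, -0.25, 0, 85], [0, 0, 0, 8, -0.25, 0, 85], [0, 0, 0, 10, -0.5, 0, 85], [0, 0, 0, 12, -0.5, 0, 85], [0, 0, 0, 14, -0.5, 0, 85], [0, 0, 0, 16, -0.75, 0.5, 85], [0, 0, 0, 18, -0.75, 1.25, 85], [0, 0, 0, 20, -0.85, 2, 85], [0, 0, 0, 21.25, -0.85, 2.5, 85], [0, 0, 0, 21.5, -0.85, 2.75, 85], [0, 0, 0, 21.5, -0.85, 2.75, 85], [0, 0, 0, 21.5, -0.85, 2.75, 85], [0, 0, 0, 21.5, -0.85, 2.75, 85]])

```text
clock: 6.93
eef_pos: [451.7, 372.5, 101.4]
eef_rot: [2.238, 2.204, -0.001]
force: [0.5, -0.1, -0.1]
grip_width: 85.0
finger_force: 0.0
```

```bash
python3 - <<'E'
from h import *
import pickle
c=ctrl.camera("wrist"); t=ctrl.camera("top"); s=ctrl.camera("scene"); pickle.dump((c,t,s),open("w3.pkl","wb"))
print(ctrl.observe()["eef_pos"])
a=np.hstack([cv2.resize(c["color"],(400,250)),cv2.resize(s["color"][100:300,150:470],(400,250))]); a=np.vstack([a,np.hstack([cv2.resize(t["color"][110:275,170:434],(400,250)),np.zeros((250,400,3),np.uint8)])])
cv2.imwrite("pics/w3.png",a[:,:,::-1])
E
```

```text
[452.26087731 372.64423334 102.02251349]
```

View pics/w3.png

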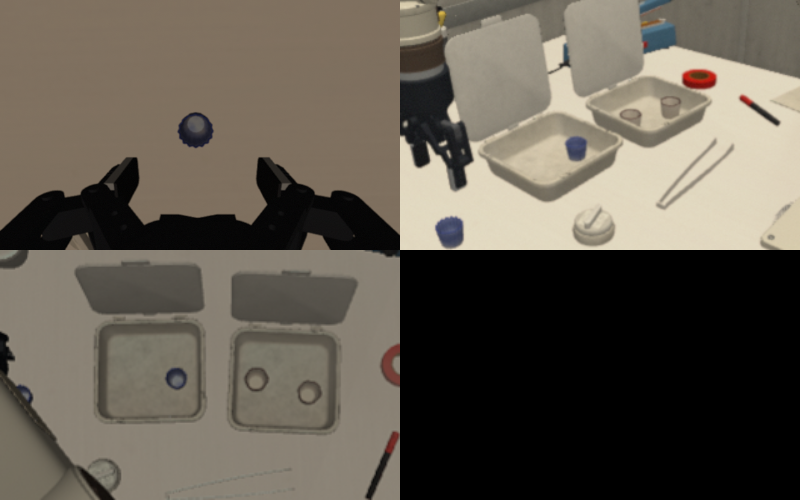

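The stray now stands upright beside the other hex cup in the right box. The loose cup's rim is at wrist panel (195,130).

```bash
python3 - <<'E'
from h import *
import pickle
c,t,s=pickle.load(open("w3.pkl","rb")); p=(195.5*1.6,129.5*1.6)
q=(99/2.5+150-.3,496/2.5+80-.3)
print(onz(c,p,35),tri((c,p),(s,q)))
im=c["color"].astype(int); m=(im[...,2]-im[...,0]>15); m[260:]=0; print(blobs(m,100))
E
```

```text
[449.51435969 378.82621214  35.        ] (array([449.20092593, 378.06449015,  36.7826101 ]), np.float64(1.269784468590018))
[(np.int32(369), [285, 181, 56, 55], [314.1, 207.1])]
```

Emit:
steer_hand(motion=[[0, 0, 0, 0.275, -0.1, 1.5, 85], [0, 0, 0, 0.275, -0.1, 3, 85], [0, 0, 0, 0.275, -0.1, 4.25, 85], [0, 0, 0, 0.275, -0.1, 4.75, 85], [0, 0, 0, 0.275, -0.1, 4.75, 85], [0, 0, 0, 0.275, -0.1, 4.75, 35], [0, 0, 0, 0.275, -0.1, 4.75, 35], [0, 0, 0, 0.275, -0.1, 4.75, 35], [0, 0, 0, 0.275, -0.1, 4.75, 35], [0, 0, 0, 0.275, -0.1, 4.75, 35], [0, 0, 0, 0.275, -0.1, 4.75, 35], [0, 0, 0, 0.275, -0.1, 4.75, 35]], grip_n=25)

```text
clock: 8.08
eef_pos: [450.8, 380.3, 8.0]
eef_rot: [2.237, 2.206, 0.006]
force: [-0.5, 0.0, 6.5]
grip_width: 38.4
finger_force: 24.6
```

In the tool's units: -190 mm is -9.5, 36 mm is 1.8.

Emit:
steer_hand(motion=[[0, 0, 0, 0, 0, -1.5, 35], [0, 0, 0, 0, 0, -3.5, 35], [0, 0, 0, 0, 0, -5.25, 35], [0, 0, 0, -2, 0.5, -5.25, 35], [0, 0, 0, -4, 1, -5.25, 35], [0, 0, 0, -6, 1.25, -5.25, 35], [0, 0, 0, -8, 1.5, -5.25, 35], [0, 0, 0, -9.25, 1.8, -5.25, 35], [0, 0, 0, -9.5, 1.8, -5.25, 35], [0, 0, 0, -9.5, 1.8, -5.25, 35], [0, 0, 0, -9.5, 1.8, -5.25, 35]])

```text
clock: 9.0
eef_pos: [483.1, 189.1, 111.3]
eef_rot: [-2.237, -2.205, -0.001]
force: [-0.4, 0.2, -0.4]
grip_width: 37.9
finger_force: 25.4
```

Emit:
steer_hand(motion=[[0, 0, 0, 0, 0, 2, 35], [0, 0, 0, 0, 0, 3.75, 35], [0, 0, 0, 0, 0, 4.75, 35], [0, 0, 0, 0, 0, 5.075, 35], [0, 0, 0, 0, 0, 5.075, 35], [0, 0, 0, 0, 0, 5.075, 35], [0, 0, 0, 0, 0, 5.075, 85], [0, 0, 0, 0, 0, 5.075, 85], [0, 0, 0, 0, 0, 5.075, 85], [0, 0, 0, 0, 0, 5.075, 85], [0, 0, 0, 0, 0, 3, 85], [0, 0, 0, 0, 0, 1, 85], [0, 0, 0, 0, 0, -1, 85], [0, 0, 0, 0, 0, -3, 85], [0, 0, 0, 0, 0, -5, 85], [0, 0, 0, 0, 0, -7, 85], [0, 0, 0, 0, 0, -9, 85], [0, 0, 0, 0, 0, -9, 85], [0, 0, 0, 0, 0, -9, 85]])

```text
clock: 10.58
eef_pos: [484.5, 189.3, 294.4]
eef_rot: [2.235, 2.204, 0.011]
force: [-0.7, -0.7, 0.3]
grip_width: 85.3
finger_force: 0.0
```

```bash
python3 - <<'E'
from h import *
import pickle
c=ctrl.camera("wrist"); t=ctrl.camera("top"); s=ctrl.camera("scene"); pickle.dump((c,t,s),open("w4.pkl","wb"))
print(ctrl.observe()["eef_pos"])
a=np.hstack([cv2.resize(c["color"],(400,250)),cv2.resize(s["color"][80:280,150:470],(400,250))]); a=np.vstack([a,np.hstack([cv2.resize(t["color"][110:275,170:434],(400,250)),np.zeros((250,400,3),np.uint8)])])
cv2.imwrite("pics/w4.png",a[:,:,::-1])
E
```

```text
[482.19644206 188.45902532 289.54423265]
```

View pics/w4.png

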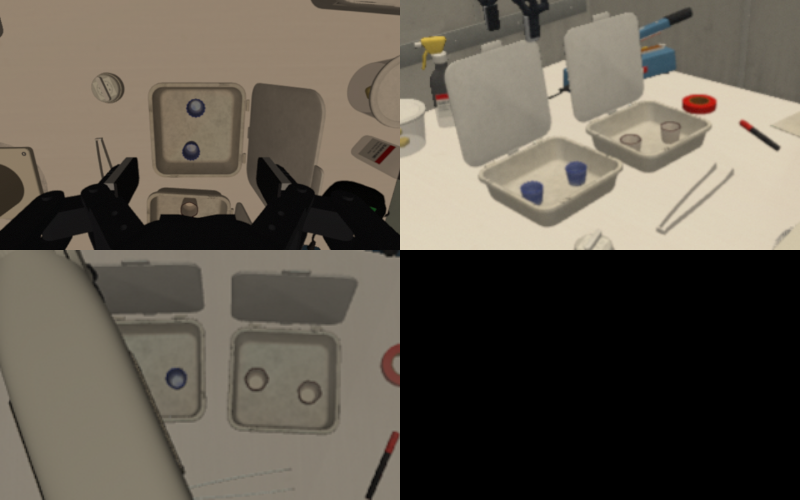

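All four cups stand upright in their own boxes. Next I'll triangulate the lid tabs from the first top and scene crops: left lid (286,28) and (183,94), right lid (626,47) and (402,34).

```bash
python3 - <<'E'
from h import *
import pickle
c,t,s=pickle.load(open("w4.pkl","rb"))
T=lambda p:(p[0]/3.2+170-.35,p[1]/3.2+110-.35); S=lambda p:(p[0]/2.5+150-.3,p[1]/2.5+80-.3)
for n,a,b in (("Ltab",(286,28),(183,94)),("L hinge corner R",(425,133),(300,255)),("Rtab",(626,47),(402,34)),("L corner l",(165,38),(102,124)),("R corner l",(493,52),(332,66))):
    X,e=tri((t,T(a)),(s,S(b))); print(n,X.round(0),round(e,1))
o=ctrl.observe(); print(o["eef_pos"],tool(np.array([655,136,290])-o["eef_pos"]))
E
```

```text
Ltab [613. 135. 245.] 1.6
L hinge corner R [587.  41.  61.] 3.2
Rtab [ 588. -118.  246.] 0.9
L corner l [608. 224. 245.] 0.2
R corner l [590. -20. 237.] 0.1
[482.19644206 188.45902532 289.54423265] [-50.  173.5  -0.8]
```

In the tool's units: 85 mm is 4.25, -45 mm is -2.25.

Emit:
steer_hand(motion=[[0, 0, 0, -0.5, 1.5, 0, 0], [0, 0, 0, -1, 3.5, 0, 0], [0, 0, 0, -1.5, 5.5, 0, 0], [0, 0, 0, -2.25, 7.5, 0, 0], [0, 0, 0, -2.5, 8.95, 0, 0], [0, 0, 0, -2.5, 8.95, 0, 0], [0, 0, 0, -2.5, 8.95, 0, 0], [0, 0, 0, -2.5, 8.95, 2, 0], [0, 0, 0, -2.5, 8.95, 4, 0], [0, 0, 0, -2.5, 8.95, 4.25, 0], [0, 0, 0, -2.5, 8.95, 4.25, 0], [0, 0, 0, -2.5, 8.95, 4.25, 0]])

```text
clock: 11.73
eef_pos: [661.1, 136.9, 208.0]
eef_rot: [2.236, 2.206, 0.002]
force: [0.3, -0.3, 0.8]
grip_width: 0.3
finger_force: 0.0
```

Emit:
steer_hand(motion=[[0, 0, 0, 0, -1.25, 0.25, 0], [0, 0, 0, 0, -2.3, 0.45, 0], [0, 0, 0, 0, -3.75, 0.6, 0], [0, 0, 0, 0, -5.05, 0.7, 0], [0, 0, 0, 0, -6.1, 1.15, 0], [0, 0, 0, 0, -7.1, 1.6, 0], [0, 0, 0, 0, -8, 2.35, 0], [0, 0, 0, 0, -8.8, 3.1, 0], [0, 0, 0, 0, -9.5, 4, 0], [0, 0, 0, 0, -10, 5, 0], [0, 0, 0, 0, -10.3, 6, 0], [0, 0, 0, 0, -10.55, 7, 0], [0, 0, 0, 0, -10.55, 7.2, 0], [0, 0, 0, 0, -10.55, 7.2, 0], [0, 0, 0, 0, -10.55, 7.2, 0]])

```text
clock: 12.98
eef_pos: [453.2, 140.2, 64.7]
eef_rot: [2.235, 2.204, 0.008]
force: [0.1, 0.2, 1.1]
grip_width: 0.2
finger_force: 0.0
```

Next I press down in small steps until the stop takes load.

Emit:
steer_hand(motion=[[0, 0, 0, 0, 0, 0.1, 0], [0, 0, 0, 0, 0, 0.15, 0], [0, 0, 0, 0, 0, 0.2, 0], [0, 0, 0, 0, 0, 0.2, 0]])

```text
clock: 13.32
eef_pos: [452.5, 139.9, 60.7]
eef_rot: [2.235, 2.204, 0.007]
force: [-1.4, 0.1, 12.2]
grip_width: -0.1
finger_force: 5.9
```

In the tool's units: -257 mm is -12.85, -230 mm is -11.5.

Emit:
steer_hand(motion=[[0, 0, 0, 0, 0, -2, 0], [0, 0, 0, 0, 0, -4, 0], [0, 0, 0, 0, 0, -6, 0], [0, 0, 0, 0, 0, -8, 0], [0, 0, 0, 0, 0, -10, 0], [0, 0, 0, 0, 0, -11.5, 0], [0, 0, 0, -1.5, 1, -11.5, 0], [0, 0, 0, -3.25, 2.25, -11.5, 0], [0, 0, 0, -5, 3.5, -11.5, 0], [0, 0, 0, -6.5, 4.75, -11.5, 0], [0, 0, 0, -8, 6, -11.5, 0], [0, 0, 0, -9.5, 7.25, -11.5, 0], [0, 0, 0, -11.25, 8.5, -11.5, 0], [0, 0, 0, -12.85, 9.55, -11.5, 0], [0, 0, 0, -12.85, 9.55, -11.5, 0], [0, 0, 0, -12.85, 9.55, -11.5, 0], [0, 0, 0, -12.85, 9.55, -9.5, 0], [0, 0, 0, -12.85, 9.55, -7.5, 0], [0, 0, 0, -12.85, 9.55, -7.25, 0], [0, 0, 0, -12.85, 9.55, -7.25, 0]])

```text
clock: 14.98
eef_pos: [634.7, -118.8, 200.4]
eef_rot: [-2.231, -2.203, 0.007]
force: [-0.1, -0.6, 0.7]
grip_width: -0.1
finger_force: 0.0
```

In the tool's units: -209 mm is -10.45, -198 mm is -9.9.

Emit:
steer_hand(motion=[[0, 0, 0, 0.1, -1.25, 0.2, 0], [0, 0, 0, 0.15, -2.2, 0.35, 0], [0, 0, 0, 0.2, -3.6, 0.5, 0], [0, 0, 0, 0.25, -4.95, 0.6, 0], [0, 0, 0, 0.3, -6, 1.05, 0], [0, 0, 0, 0.35, -7, 1.5, 0], [0, 0, 0, 0.4, -7.9, 2.25, 0], [0, 0, 0, 0.45, -8.7, 3, 0], [0, 0, 0, 0.5, -9.4, 3.9, 0], [0, 0, 0, 0.5, -9.9, 4.9, 0], [0, 0, 0, 0.55, -10.2, 5.9, 0], [0, 0, 0, 0.55, -10.45, 6.9, 0], [0, 0, 0, 0.55, -10.45, 7.1, 0], [0, 0, 0, 0.55, -10.45, 7.1, 0], [0, 0, 0, 0.55, -10.45, 7.2, 0], [0, 0, 0, 0.55, -10.45, 7.2, 0]])

```text
clock: 16.32
eef_pos: [431.4, -106.9, 61.1]
eef_rot: [2.234, 2.203, 0.004]
force: [-0.7, 0.1, -0.0]
grip_width: 0.2
finger_force: 0.1
```

Emit:
steer_hand(motion=[[0, 0, 0, 0, 0, 0.05, 0], [0, 0, 0, 0, 0, 0.1, 0], [0, 0, 0, 0, 0, 0.15, 0], [0, 0, 0, 0, 0, 0.15, 0]])

```text
clock: 16.65
eef_pos: [431.4, -106.9, 60.4]
eef_rot: [2.233, 2.202, 0.006]
force: [-6.4, 1.9, 25.1]
grip_width: 0.0
finger_force: 12.9
```

Firm contact at z = 60.4, so I retreat and check.

In the tool's units: -60 mm is -3, -280 mm is -14.

Emit:
steer_hand(motion=[[0, 0, 0, 0, 0, -2, 0], [0, 0, 0, 0, 0, -4, 0], [0, 0, 0, 0, 0, -6, 0], [0, 0, 0, 0, 0, -8, 0], [0, 0, 0, -2, -1, -10, 0], [0, 0, 0, -4, -2, -10, 0], [0, 0, 0, -6, -3, -10, 0], [0, 0, 0, -8, -4, -10, 0], [0, 0, 0, -10, -4.5, -10, 0], [0, 0, 0, -12, -4.5, -10, 0], [0, 0, 0, -14, -4.5, -10, 0], [0, 0, 0, -14, -4.5, -10, 0], [0, 0, 0, -14, -4.5, -10, 0]])

```text
clock: 17.73
eef_pos: [334.4, -389.6, 256.4]
eef_rot: [2.241, 2.198, -0.002]
force: [0.3, 0.5, 0.5]
grip_width: -0.2
finger_force: 0.0
```

```bash
python3 - <<'E'
from h import *
t=ctrl.camera("top"); s=ctrl.camera("scene")
a=np.vstack([cv2.resize(s["color"][80:320,150:470],(400,300)),cv2.resize(t["color"][110:290,170:450],(400,257))])
cv2.imwrite("pics/f.png",a[:,:,::-1])
E
```

```text
(no output)
```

View pics/f.png

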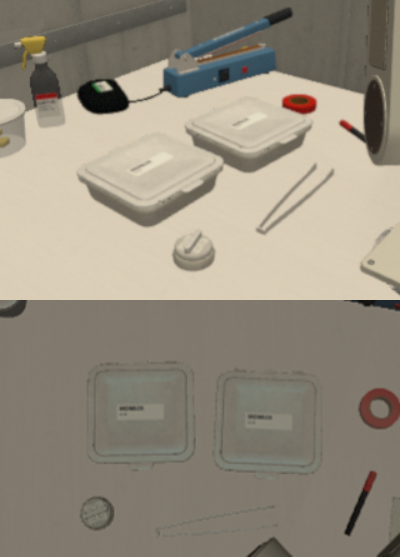

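Both lids look flush and shut, at about (150,170) and (250,130) in the scene panel. The timer, tape and marker are where they started.

```bash
python3 -c "
from station import ctrl
print(ctrl.finish_job())"
```

```text
the job is handed in; nothing more can be done
None
```

I handed the job in at about 18 s: both fluted cups are in the fluted box and both six-sided cups in the other, upright when last seen; both lids are pushed down to their stops, and the timer, tape and marker were not touched (no verdict was returned).

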